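Load the reagent tray into its slotted dock

TASK

Slide the tray with its two amber bottles into the slotted dock until it is fully home against the end stop. The retaining arm across the mouth of the dock has to be swung out of the way first, and must be swung fully shut again behind the tray afterwards. Keep both bottles upright in their wells, and leave the other things on the deck where they are.

Things in the scene. Friction and masses are not known exactly. Their poses are not given: they have to be found in the camera images.
- tray: Grey plastic tray, loose, about 0.35 kg, 148 mm long (its y axis), 84 mm wide over the flanges (x axis); origin at the centre of its underside, z up. End walls 40 mm high, side walls 24 mm high, outer faces 70 mm apart. Along each side a flange, 140 mm long, 12 to 16 mm above the underside, sticks out 7 mm. It slides on the deck; symmetric, so either end may go in first.
- tray_handle (a point): Centre of the black grip block of the tray's upright handle, 90 mm above the tray's underside, over its origin: 14 mm thick along the tray's x, 44 mm along its y, 32 mm high (74 to 106 mm above the underside), on a 10 mm web; pinch it across the 14 mm. The bottles (tops 97 mm up) stand either side along the tray's y, nearest faces 36 mm from the handle's centre.
- well_a (a point): Centre of the floor of one bottle well of the tray (52.5 mm towards -y of the tray from its origin, floor 3 mm above the underside). The well is 37 mm along the tray by 64 mm across.
- well_b (a point): Centre of the floor of the other bottle well of the tray (52.5 mm towards +y of the tray).
- bottle_a: Amber wedge bottle, 33 x 56 x 94 mm, about 0.09 kg, standing loose in well_a with its 56 mm side across the tray; origin at the centre of its underside, z up.
- bottle_b: The like amber bottle standing loose in well_b; origin at the centre of its underside, z up.
- dock: Aluminium slotted dock fixed to the deck, about 140 mm wide. Origin on the deck at the centre of the slot; +y is the direction in which the tray slides in, -y looks out of the open mouth, z up. No floor: the tray slides on the deck. The tray is home when its origin coincides with the dock's and their y axes are parallel (either way round).
- dock_mouth (a point): Middle of the dock's mouth, where the rails begin (y = -80 mm of the dock), 18 mm above the deck. Rails are 26 mm high, inner faces at x = +-44.5 mm (2.5 mm play each side of the tray flanges), with lips reaching in to x = +-37.5 mm, their undersides 20 mm above the deck: flanges go below the lips, only through the mouth. Lead-in plates flare to x = +-54 mm at y = -95 mm.
- dock_stop (a point): Middle of the face of the dock's end stop, at y = +74 mm of the dock, 13 mm above the deck; the stop is 26 mm high. The tray's leading end touches it when home.
- gate (a joint): Angle of the retaining arm on a vertical hinge: 0 = shut against its stop, across the mouth (from the hinge along the dock's -x); grows as it swings outward, anticlockwise from above (at 1.57 along the dock's -y), to a stop at 2.2. Beyond 1.85 the tray's way is clear. Friction about 0.04 N m (0.5 N at the peg); stays where left; no spring or latch.
- gate_hinge (a point): Point on the hinge axis of the retaining arm, 32 mm above the deck, at x = +62, y = -100 mm of the dock. The arm is a dark steel bar, 10 mm wide, 27 to 37 mm above the deck, with a rubber bumper that, when shut, reaches in to y = -78 mm of the dock, behind the tray's 40 mm high end wall.
- gate_peg (a point): Point on the axis of the upright black finger peg near the free end of the retaining arm, 82 mm from the hinge axis, 78 mm above the deck. The peg is round, 14 mm in diameter, 37 to 92 mm above the deck; push it sideways or pinch it from above.
- petri_dish: Bystander: flat covered dish, 62 mm across, 14 mm high, on the deck; origin at the centre of its underside.
- timer: Bystander: small white bench timer, 46 x 58 x 18 mm; origin at the centre of its underside.
- tall_bottle: Bystander: tall narrow amber bottle, 26 x 45 x 132 mm, standing on the deck (not in the tray); origin at the centre of its underside.
- marker_pen: Bystander: marker pen, 12 x 132 x 14 mm, lying on the deck near its front edge; origin at the centre of its underside.
Mind the look-alikes: they are no part of the job. What is shaped like the bottle_b but yellow is not meant.

How it is judged:
By the outcome, as a careful person would: the job done as asked, in the order asked, and still so for the second after the job is handed in, with the robot touching nothing.
It also fails if it takes over 64 s, if anything falls off the work surface, if the arm or the gripper's body presses on something with over 40 N, if the wrist force passes 120 N, or if a joint passes its speed limit or range.

ROBOT

A 6-joint arm with a two-finger parallel gripper is mounted at the origin on a cart in front of the work surface, level with it; the furniture and walls round the work are solid. World frame = base frame: x ahead of the robot, y to its left, z up, the work surface at z = 0. Lengths are in mm, angles in rad, forces in N, time in s.
With the tool pointing down it reaches from about 250 to 775 mm from the base axis. Payload 4 kg.
Tool frame: the origin (TCP) lies midway between the tips of the shut fingers; the grasp point (between the pads) lies 19 mm behind it (bot.grip_point_offset is the distance from the TCP to the grasp point, in mm); z points along the fingers, y is the line along which they close (so a half turn about z gives the same grasp; the last joint's range is limited). The gripper opens to 85 mm and grips with 20 to 120 N. Pads are 22 mm wide; open, the fingers measure 114 mm over their backs; the gripper's body (76 mm by 85 mm) begins 54 mm behind the grasp point. The pads swing forward as they close: fully open they stand 13 mm farther back than shut.
Start: joints at [1.044, 0.087, 1.371, -0, 1.684, -0.103], TCP at [226.185, 501.356, 231.341] pointing down, gripper open.
Joint ranges: [-3.1, 3.1], [-0.76, 2.03], [0.27, 2.55], [-1.08, 4.22], [0.17, 2.65], [-2.57, 2.57]. Speed limits (rad/s): [2.79, 2.79, 3.14, 3.14, 3.14, 3.14].

INTERFACE

Orientations are given as [roll, pitch, yaw] about the fixed x, y, z axes, in that order (R = Rz(yaw) Ry(pitch) Rx(roll)).
In Python, from cell import bot gives the robot as it stands.
- The arm moves only by the shell command python3 -m crank 'ROWS'. ROWS is JSON, a list of rows, each a list of 3 entries, a list of its own where there are three numbers: the shift along the tool's x, y, z normalised to -1 to 1, where 1 is 60 mm, then the turn, a rotation vector about the tool's x, y, z normalised to -1 to 1, where 1 is 8 degrees, then the closure, from 0 (fully open) to 1 (shut). A call has exactly 5 rows; each row shifts and turns the commanded pose from where the row before left it, along the tool's axes as they then stand; what a row does not reach is not made up. A row lasts 1/8 s, in which the tool goes at most 62.5 mm and 10.7 degrees, less where a joint would pass 70% of its speed; a pose out of reach is approached as far as the arm can. A call with a number of a shift or a turn outside -1 to 1 is refused whole. A call with a gripper value outside its range is refused whole. The fingers move at their own pace and stop on an object; the grip force is fixed at half the most. Time passes only in rows, so rows that do not move let the fingers close, or fill a call up. It gives the time, the measured TCP pose, the force, the opening and the grip force at its end, in the units of the state.
- bot.state(): the state, without advancing time (a new reading comes with each control period).
- bot.camera(name): name is "scene" or "top" or "wrist"; returns the picture (420x560x3 uint8, blue, green, red); there is no depth.
- bot.camera_params(name): a dict with "camera_matrix" (3x3 intrinsics, pixels), "R" (3x3) and "t" (3): a world point X has camera coordinates R X + t. Camera axes: x right, y down, z forward; pixel columns grow to the right and rows downward; lengths in mm; the calibration is good to about 2 mm. A picture is of the moment at which its call begins: read the wrist's pose just before it. camera_params takes no time and is no camera call; for the wrist camera it gives the pose at the moment of the call.
- bot.finish_job(): hands the job in; it is judged then, once.
Trained networks look in the newest picture that a camera, given by its name, has taken for a name from the list of things; names that differ only in an ending like _2 or _b are one class to them, and where a whole thing is asked for, a point or a joint stands for the part that bears it (a point fixed in the world has none). Each returns a list of dicts, best first, with "conf" (0 to 1); they miss things now and then, are a little off and sometimes report something else, mostly with a low value. They report only what shows in the picture. A call takes as long as a camera call. They do not tell look-alikes from the thing itself.
- bot.regions_of(camera, target): "region" (420x560 bool, what is visible of it) and "pixel" ([column, row] in pixels, amid what is visible of it).
The state is a dict: "t": time; "joint_positions": joint angles; "qd": joint speeds; "tau": joint torques, N m; "eef_pos": TCP position; "tcp_rot": TCP orientation; "force": force on the tool from outside, world axes, zero at the start; "ft_torque": the same for the moment, N m; "finger_gap": opening from 0.0 (shut) to 1.0 (fully open); "gripper_force": force on a finger pad.
Only numpy, scipy, OpenCV 4.12 (cv2) and the standard library are available. Lean on these libraries where they do the work, as an engineer would, in place of code of your own. Each camera call takes 0.05 s, during which the arm holds its last target. There are 200 camera calls.

## Working session

There is one attempt and no reset: what is moved stays moved. The work goes in short steps, Python scripts to look and compute and a shell command to move; the robot and the scene stay as the last step left them, time stands still between calls to the robot, and variables do not carry over. Pictures are saved under pics/ and viewed, at most 10 in all, crops included, and the job is handed in when it is done.

```bash
mkdir -p pics; ls
python3 - <<'E'
from cell import bot
import cv2,numpy as np
a=bot.camera("scene");b=bot.camera("top")
cv2.imwrite("pics/s.png",a);cv2.imwrite("pics/t.png",b)
for n in("scene","top"):
    p=bot.camera_params(n);print(n,np.round(np.array(p["camera_matrix"]),1).tolist(),np.round(p["R"],3).tolist(),np.round(p["t"],1).tolist())
print(bot.state())
for n in ["tray","tray_handle","bottle_a","dock","gate","gate_peg","petri_dish","timer","tall_bottle","marker_pen"]:
    for r in bot.regions_of("top",n)[:4]: print(n,round(r["conf"],2),np.round(r["pixel"]),r["region"].sum())
E
```

```text
pics
scene [[449.3, 0.0, 280.7], [0.0, 449.3, 215.5], [0.0, 0.0, 1.0]] [[0.554, -0.832, 0.019], [-0.496, -0.349, -0.795], [0.668, 0.431, -0.606]] [-436.7, 331.0, 773.5]
top [[464.7, 0.0, 275.5], [0.0, 464.7, 207.1], [0.0, 0.0, 1.0]] [[0.002, -1.0, 0.008], [-0.999, -0.002, -0.054], [0.054, -0.008, -0.998]] [-96.1, 600.8, 1047.6]
{'t': 0.1, 'joint_positions': array([ 1.04391553e+00,  8.78795169e-02,  1.37212318e+00, -1.00434736e-05,
        1.68359211e+00, -1.03147725e-01]), 'qd': array([-0.00019895, -0.00156169, -0.00454045, -0.0018701 , -0.00072283,
       -0.0005722 ]), 'tau': array([ 2.08914069e-03, -3.53016150e+01, -3.14218140e+01, -1.53721103e-04,
        7.99885456e-03,  4.56077629e-06]), 'eef_pos': array([225.94437125, 500.95196114, 230.24685891]), 'tcp_rot': array([-3.13960012e+00, -1.96221850e-04,  2.71785826e+00]), 'force': array([-0.03180459,  0.40979308,  0.48394341]), 'ft_torque': array([ 0.01084076, -0.00255244,  0.03641608]), 'gripper_force': 0.0, 'finger_gap': 1.0005761728185552}
tray 0.75 [363. 221.] 1501
tray_handle 0.67 [360. 220.] 1487
bottle_a 0.86 [340. 228.] 476
bottle_a 0.6 [361. 280.] 481
bottle_a 0.55 [385. 216.] 493
dock 0.67 [202. 211.] 1812
gate_peg 0.81 [253. 232.] 227
petri_dish 0.69 [356. 153.] 493
timer 0.7 [286. 139.] 476
timer 0.32 [357. 152.] 532
tall_bottle 0.61 [208. 130.] 449
marker_pen 0.8 [217. 293.] 317
```

View pics/t.png

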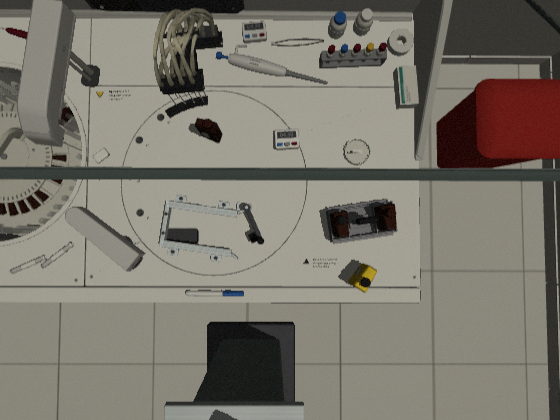

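View pics/s.png

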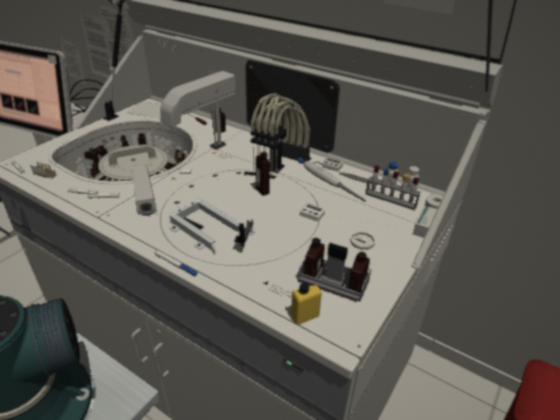

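```bash
cat > h.py <<'E'
from cell import bot
import cv2,numpy as np
def ray(n,px,p=None):
    p=p or bot.camera_params(n);K,R,t=(np.array(p[k],float) for k in("camera_matrix","R","t"))
    return -R.T@t, R.T@np.linalg.solve(K,[px[0],px[1],1.])
def at(n,px,z,p=None):
    c,d=ray(n,px,p);return c+d*(z-c[2])/d[2]
def proj(n,X,p=None):
    p=p or bot.camera_params(n);q=np.array(p["camera_matrix"])@(np.array(p["R"])@np.array(X,float)+p["t"]);return q[:2]/q[2]
E
python3 - <<'E'
from h import *
t=cv2.imread("pics/t.png");s=cv2.imread("pics/s.png")
a=cv2.resize(t[180:300,140:415],(800,349),interpolation=cv2.INTER_CUBIC)
b=cv2.resize(s[170:335,140:415],(400,240),interpolation=cv2.INTER_CUBIC)
o=np.zeros((590,800,3),np.uint8);o[:349]=a;o[350:590,:400]=b
o[350:590,400:]=cv2.resize(s[0:240,100:500],(400,240))
o=np.clip(o*1.6,0,255).astype(np.uint8)
cv2.imwrite("pics/c1.png",o)
for n,px,z in [("handle",(362,218),106),("tray",(363,221),40),("ba",(340,228),97),("bb",(385,216),97),("yellow",(361,280),90),("peg",(253,232),70),("hinge",(243,208),37),("tall",(208,130),100),("dish",(356,153),14),("timer",(286,139),18),("pen",(217,293),14)]:
    print(n,at("top",px,z).round(0))
print("bar", [(z,at("top",(280,173),z).round(0)[:2], proj("scene",at("top",(100,173),z)).round(0),proj("scene",at("top",(400,173),z)).round(0)) for z in (0,200,300,400,500,600,700)])
E
```

```text
handle [ 574. -276.  106.]
tray [ 569. -291.   40.]
ba [ 553. -231.   97.]
bb [ 578. -326.   97.]
yellow [ 443. -275.   90.]
peg [544. -46.  70.]
hinge [598. -22.  37.]
tall [760.  50. 100.]
dish [ 727. -281.   14.]
timer [ 758. -119.   18.]
pen [405.  38.  14.]
bar [(0, array([ 682., -105.]), array([175., 177.]), array([392., 269.])), (200, array([ 656., -102.]), array([179., 126.]), array([378., 197.])), (300, array([ 643., -100.]), array([182.,  95.]), array([370., 154.])), (400, array([630., -98.]), array([185.,  59.]), array([361., 106.])), (500, array([618., -96.]), array([189.,  16.]), array([351.,  50.])), (600, array([605., -95.]), array([193., -36.]), array([339., -15.])), (700, array([592., -93.]), array([198., -99.]), array([324., -91.]))]
```

View pics/c1.png

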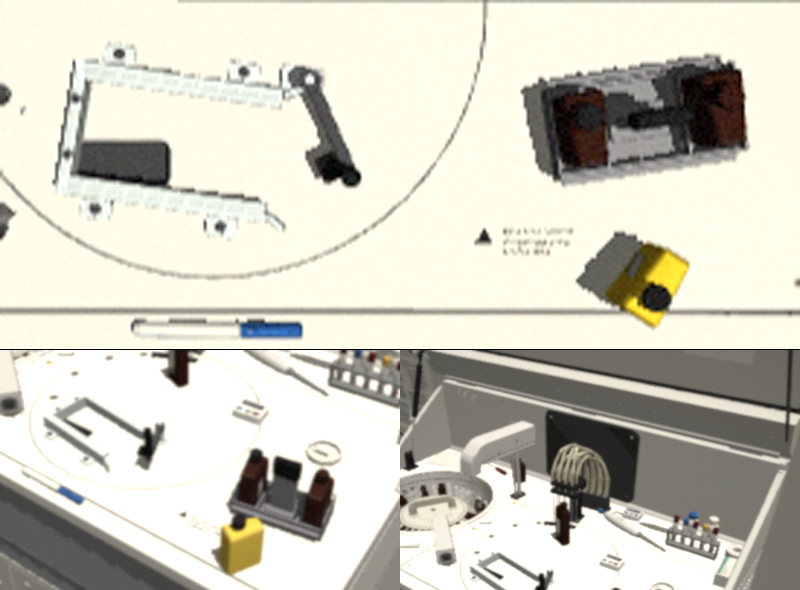

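```bash
cat >> h.py <<'E'
def plan(target,tooly_deg,n,grip,prof=None):
    """rows (tool axes, units of moves) to world target with tool y at tooly_deg; tool pointing down"""
    s=bot.state();p=np.array(s["eef_pos"]);yaw=s["tcp_rot"][2]
    ty=np.degrees(np.arctan2(-np.cos(yaw),np.sin(yaw)))
    d=(tooly_deg-ty+180)%360-180; st=(np.array(target)-p)/n
    print("from",p.round(1),"ty",ty.round(1),"turn",round(d,1),s["tcp_rot"].round(3))
    a=np.radians(ty);out=[]
    for i in range(n):
        y=np.array([np.cos(a),np.sin(a),0]);x=np.array([-np.sin(a),np.cos(a),0])
        out.append([[round(float(v)/60,3) for v in(st@x,st@y,-st[2])],[0,0,round(-d/n/8,3)],grip]);a+=np.radians(d/n)
    for k in range(0,n,5): print(str(out[k:k+5]).replace(" ",""))
E
python3 - <<'E'
from h import *
pk=lambda u,v:(140+u/800*275,180+v/349*120)
print("peg",at("top",pk(350,175),92),"hinge",at("top",pk(303,77),37))
for q in [(78,70),(280,100),(65,185),(262,208)]: print(at("top",pk(*q),26).round(0))
plan((490,-40,250),-8.5,15,0)
E
```

```text
peg [526.53807011 -62.04586293  92.        ] hinge [601.01539461 -24.15083974  37.        ]
[607. 152.  26.]
[584.  -6.  26.]
[517. 161.  26.]
[500.   8.  26.]
from [226.2 501.4 231.4] ty 65.7 turn -74.2 [3.141 0.    2.718]
[[[-0.515,-0.428,-0.021],[0,0,np.float64(0.618)],0],[[-0.55,-0.382,-0.021],[0,0,np.float64(0.618)],0],[[-0.58,-0.333,-0.021],[0,0,np.float64(0.618)],0],[[-0.607,-0.282,-0.021],[0,0,np.float64(0.618)],0],[[-0.629,-0.228,-0.021],[0,0,np.float64(0.618)],0]]
[[[-0.646,-0.173,-0.021],[0,0,np.float64(0.618)],0],[[-0.659,-0.117,-0.021],[0,0,np.float64(0.618)],0],[[-0.666,-0.06,-0.021],[0,0,np.float64(0.618)],0],[[-0.669,-0.002,-0.021],[0,0,np.float64(0.618)],0],[[-0.667,0.056,-0.021],[0,0,np.float64(0.618)],0]]
[[[-0.659,0.113,-0.021],[0,0,np.float64(0.618)],0],[[-0.647,0.17,-0.021],[0,0,np.float64(0.618)],0],[[-0.63,0.225,-0.021],[0,0,np.float64(0.618)],0],[[-0.608,0.278,-0.021],[0,0,np.float64(0.618)],0],[[-0.582,0.33,-0.021],[0,0,np.float64(0.618)],0]]
```

```bash
python3 -m crank '[[[-0.52,-0.43,-0.02],[0,0,0.62],0],[[-0.55,-0.38,-0.02],[0,0,0.62],0],[[-0.58,-0.33,-0.02],[0,0,0.62],0],[[-0.61,-0.28,-0.02],[0,0,0.62],0],[[-0.63,-0.23,-0.02],[0,0,0.62],0]]'
python3 -m crank '[[[-0.65,-0.17,-0.02],[0,0,0.62],0],[[-0.66,-0.12,-0.02],[0,0,0.62],0],[[-0.67,-0.06,-0.02],[0,0,0.62],0],[[-0.67,0,-0.02],[0,0,0.62],0],[[-0.67,0.06,-0.02],[0,0,0.62],0]]'
python3 -m crank '[[[-0.66,0.11,-0.02],[0,0,0.62],0],[[-0.65,0.17,-0.02],[0,0,0.62],0],[[-0.63,0.22,-0.02],[0,0,0.62],0],[[-0.61,0.28,-0.02],[0,0,0.62],0],[[-0.58,0.33,-0.02],[0,0,0.62],0]]'
python3 - <<'E'
from h import *
s=bot.state();print(s["eef_pos"],s["tcp_rot"],s["joint_positions"].round(2))
p=bot.camera_params("wrist");cv2.imwrite("pics/w1.png",np.clip(bot.camera("wrist")*1.4,0,255).astype(np.uint8))
import pickle;pickle.dump(p,open("w1.pkl","wb"))
print(-np.array(p["R"]).T@p["t"],np.array(p["R"]).round(2).tolist())
for n in ["gate_peg","gate","dock"]:
    for r in bot.regions_of("wrist",n)[:2]:print(n,r["conf"],r["pixel"],r["region"].sum(),at("wrist",r["pixel"],60,p).round(0))
E
```

```text
t: 1.23
eef_pos: [315.0, 319.5, 237.6]
tcp_rot: [3.141, 0.0, 2.282]
force: [0.8, 0.4, -0.3]
finger_gap: 0.994
gripper_force: 0.0
t: 1.85
eef_pos: [403.4, 138.4, 243.6]
tcp_rot: [3.141, -0.0, 1.849]
force: [0.8, -0.0, -0.2]
finger_gap: 1.001
gripper_force: 0.0
t: 2.48
eef_pos: [490.6, -42.6, 249.5]
tcp_rot: [3.141, -0.0, 1.416]
force: [0.1, -0.0, -0.2]
finger_gap: 1.001
gripper_force: 0.0
[490.60692974 -42.56718435 249.52969559] [ 3.14099865e+00 -2.43548748e-04  1.41623199e+00] [-0.2  -0.04  1.47  0.    1.72 -0.05]
[502.31171365  32.70449584 392.05083128] [[0.99, -0.16, 0.0], [-0.15, -0.94, 0.3], [-0.05, -0.3, -0.95]]
gate_peg 0.67 [316.2, 177.5] 1186 [539. -39.  60.]
gate 0.69 [315.8, 176.3] 1317 [539. -37.  60.]
dock 0.83 [343.9, 93.0] 6315 [578.  46.  60.]
```

View pics/w1.png

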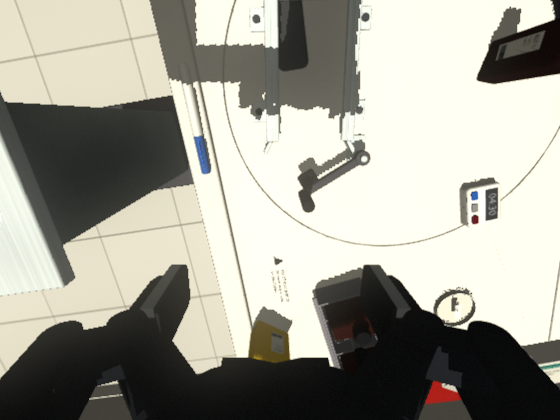

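Run:
```python
from h import *
import pickle
p=pickle.load(open("w1.pkl","rb"))
pk=lambda u,v:(140+u/800*275,180+v/349*120)
W=lambda px,z:at("wrist",px,z,p).round(1)
print("peg",W((307,205),92),"hinge",W((364,157),37), "basepeg",W((305,190),40))
print("patch w",W((308,68),0),W((277,70),0)," top",at("top",pk(170,145),0),at("top",pk(165,185),0))
print("rails in w lips",[W(q,26) for q in [(268,140),(277,140),(344,140),(354,140),(269,20),(279,20),(350,20),(358,20)]])
plan((527,-61,130),-8.5,5,0)
```

```text
peg [522.6 -59.6  92. ] hinge [600.7 -28.   37. ] basepeg [526.1 -56.2  40. ]
patch w [551.2  82.8   0. ] [514.   86.4   0. ]  top [548.54053878  83.6104206    0.        ] [516.7557739   87.23084972   0.        ]
rails in w lips [array([490.7,   8.5,  26. ]), array([501.4,   6.9,  26. ]), array([581.2,  -5.7,  26. ]), array([593.2,  -7.6,  26. ]), array([512.2, 132.7,  26. ]), array([522.9, 131.1,  26. ]), array([598.5, 119.2,  26. ]), array([607. , 117.9,  26. ])]
from [490.1 -41.6 249.1] ty -8.7 turn 0.2 [-3.141e+00 -1.000e-03  1.419e+00]
[[[-0.045,0.131,0.397],[0,0,np.float64(-0.006)],0],[[-0.045,0.131,0.397],[0,0,np.float64(-0.006)],0],[[-0.046,0.131,0.397],[0,0,np.float64(-0.006)],0],[[-0.046,0.131,0.397],[0,0,np.float64(-0.006)],0],[[-0.046,0.131,0.397],[0,0,np.float64(-0.006)],0]]
```

```bash
python3 -m crank '[[[-0.04,0.13,0.5],[0,0,0],0],[[-0.05,0.13,0.5],[0,0,0],0],[[-0.04,0.12,0.5],[0,0,0],0],[[-0.05,0.12,0.5],[0,0,0],0],[[-0.04,0.12,0.3],[0,0,0],0]]'
python3 - <<'E'
from h import *
s=bot.state();print(s["eef_pos"],s["tcp_rot"])
p=bot.camera_params("wrist");i=bot.camera("wrist");cv2.imwrite("pics/w2.png",np.clip(i*1.8,0,255).astype(np.uint8))
import pickle;pickle.dump(p,open("w2.pkl","wb"))
for z in(37,60,92):print(z,proj("wrist",(525,-60,z),p))
E
```

```text
t: 3.3
eef_pos: [524.1, -58.6, 109.8]
tcp_rot: [-3.14, -0.001, 1.421]
force: [0.6, -0.6, -0.4]
finger_gap: 0.997
gripper_force: 0.0
[524.14290337 -58.61156142 109.84022343] [-3.13955675e+00 -5.91044641e-04  1.42138615e+00]
37 [276.28999011 222.78153015]
60 [276.40364776 233.9239507 ]
92 [276.60886648 254.04255682]
```

View pics/w2.png

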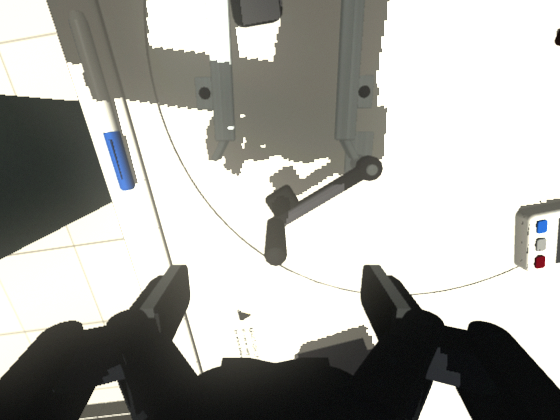

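```bash
python3 -m crank '[[[-0.03,0,0.3],[0,0,0],0],[[0,0,0.3],[0,0,0],0],[[0,0,0.25],[0,0,0],0.3],[[0,0,0],[0,0,0],1],[[0,0,0],[0,0,0],1]]'
python3 -m crank '[[[0,0,0],[0,0,0],1],[[0,0,0],[0,0,0],1],[[0,0,0],[0,0,0],1],[[0,0,0],[0,0,0],1],[[0,0,0],[0,0,0],1]]'
python3 - <<'E'
from h import *
import pickle
p=pickle.load(open("w2.pkl","rb"))
h=at("wrist",(371,167),37,p);e=bot.state()["eef_pos"];print(h,e,np.hypot(*(h-e)[:2]))
E
```

```text
t: 3.98
eef_pos: [525.0, -61.8, 60.7]
tcp_rot: [3.141, -0.0, 1.419]
force: [0.1, 0.0, 0.6]
finger_gap: 0.378
gripper_force: 0.0
t: 4.6
eef_pos: [524.1, -62.3, 61.4]
tcp_rot: [-3.141, 0.001, 1.419]
force: [-4.2, -1.3, 5.6]
finger_gap: 0.146
gripper_force: 58.8
[599.64222818 -27.69900747  37.        ] [524.10957146 -62.28818051  61.37834433] 83.075827553532
```

```bash
cat >> h.py <<'E'
def arc(h,a0,a1,n,r=82):
    s=bot.state();yaw=s["tcp_rot"][2];x=np.array([np.cos(yaw),np.sin(yaw)]);y=np.array([np.sin(yaw),-np.cos(yaw)])
    A=np.radians(np.linspace(a0,a1,n+1));P=np.array(h)+r*np.c_[np.cos(A),np.sin(A)];P[0]=s["eef_pos"][:2]
    for d in np.diff(P,axis=0): print([round(float(d@x)/60,3),round(float(d@y)/60,3),0])
    print(P[0],P[-1])
E
python3 -c "
from h import *
arc((600,-27),204.9,292,10)"
```

```text
[-0.147, 0.151, 0]
[-0.143, 0.151, 0]
[-0.118, 0.171, 0]
[-0.091, 0.187, 0]
[-0.061, 0.198, 0]
[-0.031, 0.205, 0]
[0.001, 0.208, 0]
[0.032, 0.205, 0]
[0.063, 0.198, 0]
[0.092, 0.186, 0]
[524.10957146 -62.28818051] [ 630.71774066 -103.02907607]
```

```bash
python3 -m crank '[[[-0.15,0.14,0],[0,0,0],1],[[-0.14,0.15,0],[0,0,0],1],[[-0.12,0.17,0],[0,0,0],1],[[-0.09,0.19,0],[0,0,0],1],[[-0.06,0.2,0],[0,0,0],1]]'
python3 -m crank '[[[-0.03,0.2,0],[0,0,0],1],[[0,0.21,0],[0,0,0],1],[[0.03,0.2,0],[0,0,0],1],[[0.06,0.2,0],[0,0,0],1],[[0.09,0.19,0],[0,0,0],1]]'
python3 -m crank '[[[0,0,0],[0,0,0],0.7],[[0,0,0],[0,0,0],0],[[0,0,0],[0,0,0],0],[[0,0,0],[0,0,0],0],[[0,0,-0.5],[0,0,0],0]]'
python3 - <<'E'
from h import *
e=bot.state()["eef_pos"]-np.array([600,-27,0]);print(np.hypot(*e[:2]),np.degrees(np.arctan2(e[1],e[0]))+360-171.3)
plan((571,-285,190),9,5,0)
E
```

```text
t: 5.22
eef_pos: [568.1, -108.1, 61.4]
tcp_rot: [-3.139, 0.01, 1.418]
force: [-7.2, -12.4, 1.8]
finger_gap: 0.139
gripper_force: 59.0
t: 5.85
eef_pos: [631.1, -104.2, 61.2]
tcp_rot: [3.141, 0.003, 1.42]
force: [-0.2, -10.0, 6.5]
finger_gap: 0.143
gripper_force: 59.7
t: 6.48
eef_pos: [628.3, -102.1, 87.0]
tcp_rot: [-3.134, -0.001, 1.419]
force: [0.6, 0.3, 0.6]
finger_gap: 0.998
gripper_force: 0.0
80.27297139665251 119.32634528955015
from [ 628.3 -102.1   87. ] ty -8.7 turn 17.7 [-3.134e+00 -1.000e-03  1.419e+00]
[[[-0.631,-0.097,-0.343],[0,0,np.float64(-0.442)],0],[[-0.624,-0.135,-0.343],[0,0,np.float64(-0.442)],0],[[-0.615,-0.174,-0.343],[0,0,np.float64(-0.442)],0],[[-0.603,-0.211,-0.343],[0,0,np.float64(-0.442)],0],[[-0.589,-0.248,-0.343],[0,0,np.float64(-0.442)],0]]
```

```bash
python3 -m crank '[[[0,0,-0.9],[0,0,0],0],[[-0.5,-0.1,-0.6],[0,0,-0.55],0],[[-0.6,-0.17,-0.4],[0,0,-0.55],0],[[-0.6,-0.21,-0.2],[0,0,-0.55],0],[[-0.4,-0.2,0],[0,0,-0.55],0]]'
python3 - <<'E'
from h import *
s=bot.state();print(s["eef_pos"],s["tcp_rot"])
p=bot.camera_params("wrist");i=bot.camera("wrist");cv2.imwrite("pics/w3.png",np.clip(i*1.8,0,255).astype(np.uint8))
import pickle;pickle.dump(p,open("w3.pkl","wb"))
for n in["tray_handle","bottle_a"]:
    for r in bot.regions_of("wrist",n)[:3]:print(n,r["conf"],r["pixel"],r["region"].sum())
cv2.imwrite("pics/t3.png",bot.camera("top"))
E
```

```text
t: 7.1
eef_pos: [584.7, -229.3, 218.4]
tcp_rot: [3.138, 0.002, 1.728]
force: [0.1, -0.5, -0.5]
finger_gap: 1.0
gripper_force: 0.0
[ 584.70651214 -229.34984545  218.40681153] [3.13849828e+00 2.20231094e-03 1.72792521e+00]
tray_handle 0.65 [254.4, 233.4] 4858
tray_handle 0.64 [329.6, 57.3] 1700
bottle_a 0.95 [252.7, 196.7] 2009
bottle_a 0.79 [257.9, 285.2] 2049
```

View pics/w3.png

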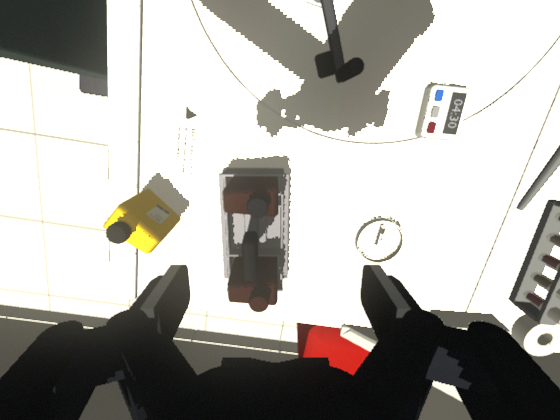

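Run:
```python
from h import *
import pickle
p=pickle.load(open("w3.pkl","rb"));W=lambda px,z:at("wrist",px,z,p)
i=cv2.imread("pics/w3.png")
cv2.imwrite("pics/w3c.png",cv2.resize(i[150:320,180:340],(640,680)[:1]+(600,),interpolation=cv2.INTER_CUBIC))
a,b=W((222,171),40),W((287,168),40);print(a,b,np.hypot(*(a-b)[:2]))
def pr(c,th):
    R=np.array([[np.cos(th),-np.sin(th)],[np.sin(th),np.cos(th)]])
    for q in [(-35,74,40),(35,74,40),(-7,22,106),(7,22,106),(-7,-22,106),(7,-22,106),(-42,70,16),(42,70,16),(-42,-70,16),(42,-70,16)]:
        px=proj("wrist",[*(np.array(c)+R@q[:2]),q[2]],p);print(q,px.round(0),((px-[180,150])*[4,600/170]).round(0))
pr((571,-285),np.radians(9))
```

```text
[ 525.2132873  -218.18776975   40.        ] [ 594.65201014 -204.03604725   40.        ] 70.86612364018502
(-35, 74, 40) [222. 170.] [167.  71.]
(35, 74, 40) [286. 170.] [424.  71.]
(-7, 22, 106) [243. 238.] [253. 311.]
(7, 22, 106) [258. 238.] [313. 310.]
(-7, -22, 106) [245. 280.] [259. 458.]
(7, -22, 106) [259. 280.] [316. 458.]
(-42, 70, 16) [219. 170.] [157.  71.]
(42, 70, 16) [291. 170.] [445.  70.]
(-42, -70, 16) [226. 276.] [182. 445.]
(42, -70, 16) [290. 276.] [438. 444.]
```

View pics/w3c.png

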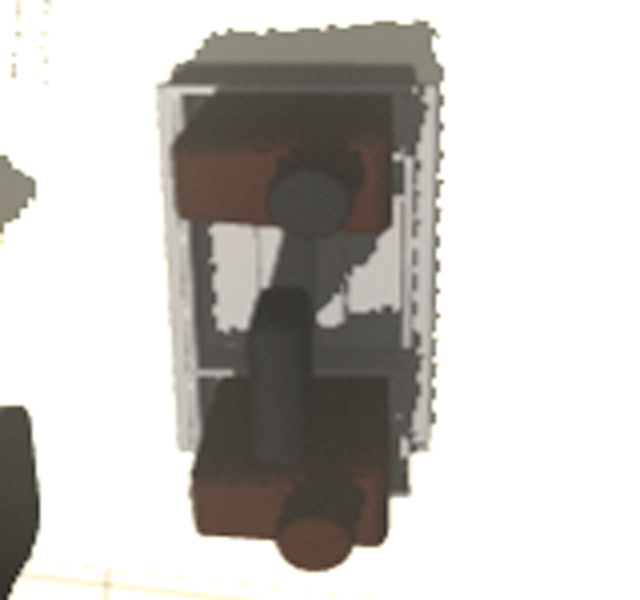

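Run:
```python
from h import *
plan((570,-287.5,135),9,5,0)
```

```text
from [ 584.6 -227.5  216.1] ty 8.8 turn 0.2 [ 3.141e+00 -1.000e-03  1.725e+00]
[[[-0.19,-0.079,0.27],[0,0,np.float64(-0.005)],0],[[-0.19,-0.079,0.27],[0,0,np.float64(-0.005)],0],[[-0.19,-0.079,0.27],[0,0,np.float64(-0.005)],0],[[-0.19,-0.079,0.27],[0,0,np.float64(-0.005)],0],[[-0.19,-0.079,0.27],[0,0,np.float64(-0.005)],0]]
```

```bash
python3 -m crank '[[[-0.2,-0.08,0.2],[0,0,0],0],[[-0.2,-0.08,0.27],[0,0,0],0],[[-0.2,-0.08,0.27],[0,0,0],0],[[-0.2,-0.08,0.27],[0,0,0],0],[[-0.15,-0.08,0.27],[0,0,0],0]]'
python3 -m crank '[[[0,0,0],[0,0,0],0],[[0,0,0.3],[0,0,0],0],[[0,0,0.3],[0,0,0],0],[[0,0,0.3],[0,0,0],0],[[0,0,0.15],[0,0,0],0]]'
python3 - <<'E'
from h import *
s=bot.state();print(s["eef_pos"],s["force"])
E
```

```text
t: 7.92
eef_pos: [569.3, -288.5, 137.8]
tcp_rot: [-3.141, -0.001, 1.726]
force: [-0.3, 0.1, 0.6]
finger_gap: 0.996
gripper_force: 0.0
t: 8.55
eef_pos: [569.1, -286.8, 74.1]
tcp_rot: [-3.139, -0.002, 1.727]
force: [-0.2, 0.3, -0.4]
finger_gap: 0.998
gripper_force: 0.0
[ 569.09070911 -286.7940477    74.09428165] [-0.24254295  0.29630512 -0.37582996]
```

```bash
python3 -m crank '[[[0,0,0],[0,0,0],0.6],[[0,0,0],[0,0,0],0.8],[[0,0,0],[0,0,0],1],[[0,0,0],[0,0,0],1],[[0,0,0],[0,0,0],1]]'
python3 -m crank '[[[0,0,0],[0,0,0],1],[[0,0,0],[0,0,0],1],[[0,0,0],[0,0,0],1],[[0,0,0],[0,0,0],1],[[0,0,0],[0,0,0],1]]'
python3 - <<'E'
from h import *
s=bot.state();print(s["eef_pos"],s["force"],s["finger_gap"])
plan((523.6,-117,s["eef_pos"][2]),-8.7,20,1)
E
```

```text
t: 9.18
eef_pos: [570.0, -287.9, 77.2]
tcp_rot: [3.141, 0.001, 1.726]
force: [-1.5, -0.3, 1.7]
finger_gap: 0.155
gripper_force: 61.1
t: 9.8
eef_pos: [570.0, -287.9, 77.2]
tcp_rot: [3.141, 0.001, 1.726]
force: [-2.8, 0.1, 5.6]
finger_gap: 0.15
gripper_force: 61.4
[ 570.01279947 -287.87049668   77.17348097] [-2.81606655  0.06625459  5.594098  ] 0.1497600338726977
from [ 570.  -287.9   77.2] ty 8.9 turn -17.6 [3.141e+00 1.000e-03 1.726e+00]
[[[0.147,-0.016,-0.0],[0,0,np.float64(0.11)],1],[[0.146,-0.018,-0.0],[0,0,np.float64(0.11)],1],[[0.146,-0.021,-0.0],[0,0,np.float64(0.11)],1],[[0.146,-0.023,-0.0],[0,0,np.float64(0.11)],1],[[0.145,-0.025,-0.0],[0,0,np.float64(0.11)],1]]
[[[0.145,-0.027,-0.0],[0,0,np.float64(0.11)],1],[[0.145,-0.03,-0.0],[0,0,np.float64(0.11)],1],[[0.144,-0.032,-0.0],[0,0,np.float64(0.11)],1],[[0.144,-0.034,-0.0],[0,0,np.float64(0.11)],1],[[0.143,-0.036,-0.0],[0,0,np.float64(0.11)],1]]
[[[0.142,-0.038,-0.0],[0,0,np.float64(0.11)],1],[[0.142,-0.041,-0.0],[0,0,np.float64(0.11)],1],[[0.141,-0.043,-0.0],[0,0,np.float64(0.11)],1],[[0.141,-0.045,-0.0],[0,0,np.float64(0.11)],1],[[0.14,-0.047,-0.0],[0,0,np.float64(0.11)],1]]
[[[0.139,-0.049,-0.0],[0,0,np.float64(0.11)],1],[[0.138,-0.051,-0.0],[0,0,np.float64(0.11)],1],[[0.138,-0.053,-0.0],[0,0,np.float64(0.11)],1],[[0.137,-0.056,-0.0],[0,0,np.float64(0.11)],1],[[0.136,-0.058,-0.0],[0,0,np.float64(0.11)],1]]
```

```bash
python3 -m crank '[[[0.08,-0.01,0],[0,0,0.06],1],[[0.15,-0.02,0],[0,0,0.11],1],[[0.15,-0.02,0],[0,0,0.11],1],[[0.15,-0.02,0],[0,0,0.11],1],[[0.15,-0.02,0],[0,0,0.11],1]]'
python3 -m crank '[[[0.15,-0.03,0],[0,0,0.11],1],[[0.15,-0.03,0],[0,0,0.11],1],[[0.15,-0.03,0],[0,0,0.11],1],[[0.15,-0.03,0],[0,0,0.11],1],[[0.15,-0.04,0],[0,0,0.11],1]]'
python3 -m crank '[[[0.14,-0.04,0],[0,0,0.11],1],[[0.14,-0.04,0],[0,0,0.11],1],[[0.14,-0.04,0],[0,0,0.11],1],[[0.14,-0.05,0],[0,0,0.11],1],[[0.14,-0.05,0],[0,0,0.11],1]]'
python3 -m crank '[[[0.14,-0.05,0],[0,0,0.11],1],[[0.14,-0.05,0],[0,0,0.12],1],[[0.14,-0.05,0],[0,0,0.12],1],[[0.13,-0.06,0],[0,0,0.12],1],[[0.07,-0.03,0],[0,0,0.12],1]]'
python3 - <<'E'
from h import *
i=bot.camera("top");w=bot.camera("wrist")
o=np.vstack([cv2.resize(i[170:290,140:360],(660,360),interpolation=cv2.INTER_CUBIC),cv2.resize(w[:200],(660,235))])
cv2.imwrite("pics/m1.png",np.clip(o*1.6,0,255).astype(np.uint8))
s=bot.state();print(s["eef_pos"],s["force"],s["tcp_rot"])
c=np.array([554,81]);th=np.radians(-8.7);R=np.array([[np.cos(th),-np.sin(th)],[np.sin(th),np.cos(th)]])
print("in dock",R.T@(s["eef_pos"][:2]-c))
E
```

```text
t: 10.42
eef_pos: [559.7, -248.2, 77.1]
tcp_rot: [3.14, 0.002, 1.655]
force: [0.0, -5.9, 4.3]
finger_gap: 0.153
gripper_force: 61.5
t: 11.05
eef_pos: [547.7, -203.6, 77.1]
tcp_rot: [3.14, 0.002, 1.579]
force: [0.6, -4.7, 4.1]
finger_gap: 0.151
gripper_force: 61.5
t: 11.68
eef_pos: [535.4, -161.3, 77.1]
tcp_rot: [3.14, 0.002, 1.502]
force: [0.8, -6.3, 5.5]
finger_gap: 0.152
gripper_force: 61.8
t: 12.3
eef_pos: [524.4, -122.8, 77.1]
tcp_rot: [3.14, 0.001, 1.42]
force: [0.2, -5.8, 4.8]
finger_gap: 0.151
gripper_force: 61.6
[ 524.29342904 -122.23348788   77.09156527] [-1.17974973 -2.88562521  4.81622931] [3.14058179e+00 2.73469328e-04 1.42038182e+00]
in dock [   1.37650029 -205.38850065]
```

View pics/m1.png

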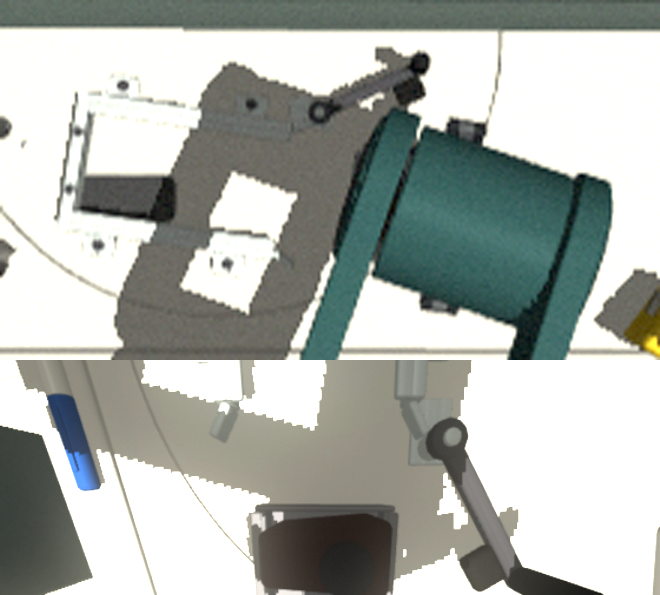

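Run:
```python
from h import *
z=lambda im,x0,x1,y0,y1,w,h:cv2.resize(im[y0:y1,x0:x1],(w,h),interpolation=cv2.INTER_CUBIC)
w1=cv2.imread("pics/w1.png");w2=cv2.imread("pics/w2.png");s=np.clip(cv2.imread("pics/s.png")*1.5,0,255).astype(np.uint8)
for q in[(551,83),(514,86),(522,143),(556,138)]:
    for h in (0,12):
        u=proj("scene",[*q,h]);print(q,h,u.round(0),((u-[165,190])*[4,4]).round(0))
o=np.zeros((600,800,3),np.uint8)
o[:300,:400]=z(w1,240,380,0,105,400,300);o[:300,400:]=z(w2,190,330,0,60,400,300)[:300];o[300:,:400]=z(s,165,265,190,265,400,300)
o[300:,400:]=z(cv2.imread("pics/t.png"),155,255,190,265,400,300)
cv2.imwrite("pics/pat.png",o)
```

```text
(551, 83) 0 [204. 226.] [157. 146.]
(551, 83) 12 [204. 223.] [155. 132.]
(514, 86) 0 [194. 233.] [115. 174.]
(514, 86) 12 [193. 230.] [113. 159.]
(522, 143) 0 [180. 224.] [ 58. 136.]
(522, 143) 12 [179. 220.] [ 56. 121.]
(556, 138) 0 [190. 218.] [100. 113.]
(556, 138) 12 [189. 215.] [98. 98.]
```

View pics/pat.png

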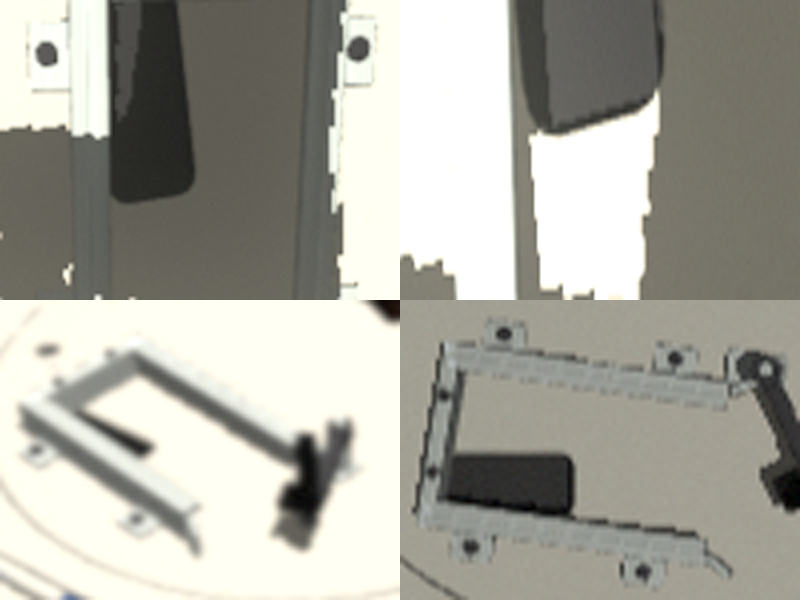

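Run:
```python
from h import *
s=bot.state();th=np.radians(-8.7);R=np.array([[np.cos(th),-np.sin(th)],[np.sin(th),np.cos(th)]])
f=lambda u,v,z:(R.T@(at("wrist",(u*560/660,(v-360)*200/235),z)[:2]-s["eef_pos"][:2])).round(1)
print("wall",f(250,507,40),f(397,507,40),"rail L inner/out",f(243,390,26),f(253,390,26),"rail R",f(397,390,26),f(425,390,26),"flare",f(215,435,26),"hinge",f(446,437,42))
g=cv2.cvtColor(bot.camera("wrist"),cv2.COLOR_BGR2GRAY);
for r in(8,20,28): print(r,g[r,190:380:2].tolist())
```

```text
wall [-36.4  72. ] [36.3 72. ] rail L inner/out [-39.1 126.4] [-34.3 126.4] rail R [ 35.7 126.5] [ 49.3 126.5] flare [-54.6 106.6] hinge [ 56.6 103.2]
8 [225, 229, 228, 227, 228, 230, 202, 111, 108, 109, 110, 111, 212, 235, 236, 236, 235, 235, 235, 236, 235, 235, 236, 236, 236, 235, 236, 236, 236, 236, 235, 235, 235, 235, 235, 235, 235, 235, 235, 235, 235, 235, 234, 173, 102, 100, 100, 100, 99, 99, 98, 97, 97, 96, 96, 96, 94, 95, 95, 94, 94, 93, 92, 92, 92, 92, 92, 92, 92, 92, 91, 91, 91, 71, 85, 95, 93, 89, 87, 86, 86, 98, 95, 91, 89, 87, 84, 92, 91, 93, 92, 92, 93, 93, 93]
20 [224, 228, 228, 227, 228, 229, 224, 152, 103, 108, 109, 109, 109, 212, 235, 235, 235, 235, 235, 235, 235, 235, 236, 235, 235, 235, 235, 235, 235, 235, 235, 235, 235, 235, 235, 235, 235, 235, 235, 235, 234, 235, 172, 102, 100, 101, 100, 100, 99, 98, 98, 98, 97, 97, 96, 95, 95, 95, 93, 94, 93, 94, 93, 92, 92, 92, 92, 92, 92, 91, 92, 91, 87, 73, 90, 94, 92, 89, 89, 87, 92, 97, 93, 90, 88, 84, 89, 92, 92, 93, 92, 93, 93, 93, 93]
28 [231, 225, 229, 228, 226, 229, 231, 187, 93, 107, 107, 107, 108, 173, 235, 235, 235, 235, 235, 235, 235, 235, 235, 235, 235, 235, 235, 235, 235, 235, 235, 235, 235, 235, 235, 235, 234, 235, 235, 235, 234, 174, 102, 100, 100, 100, 100, 99, 99, 98, 97, 97, 96, 96, 95, 95, 95, 95, 94, 93, 93, 93, 92, 92, 92, 92, 93, 91, 92, 90, 91, 91, 80, 77, 94, 94, 92, 89, 88, 89, 93, 97, 93, 89, 88, 83, 88, 92, 92, 92, 92, 93, 93, 93, 93]
```

```bash
python3 -m crank '[[[0.08,-0.01,0],[0,0,0],1],[[0.15,-0.01,0],[0,0,0],1],[[0.15,-0.01,0],[0,0,0],1],[[0.15,-0.01,0],[0,0,0],1],[[0.15,0,0],[0,0,0],1]]'
python3 -m crank '[[[0.15,0,0],[0,0,0],1],[[0.15,0,0],[0,0,0],1],[[0.15,0,0],[0,0,0],1],[[0.15,0,0],[0,0,0],1],[[0.08,0,0],[0,0,0],1]]'
python3 - <<'E'
from h import *
s=bot.state();print(s["eef_pos"],s["force"],s["ft_torque"],s["tcp_rot"])
c=np.array([554,81]);th=np.radians(-8.7);R=np.array([[np.cos(th),-np.sin(th)],[np.sin(th),np.cos(th)]])
print("in dock",R.T@(s["eef_pos"][:2]-c), "force dock",R.T@s["force"][:2])
E
```

```text
t: 13.08
eef_pos: [527.6, -82.8, 77.2]
tcp_rot: [3.141, 0.003, 1.42]
force: [-2.9, -6.9, 6.2]
finger_gap: 0.151
gripper_force: 61.9
t: 13.7
eef_pos: [533.6, -42.3, 77.2]
tcp_rot: [-3.141, 0.003, 1.42]
force: [-1.0, -7.5, 7.1]
finger_gap: 0.149
gripper_force: 61.9
[533.58558262 -42.34505405  77.16019986] [-1.0216168  -7.47996797  7.10186817] [-1.07883962  0.06428657 -0.15580092] [-3.14143451e+00  2.77298532e-03  1.42036597e+00]
in dock [  -1.52225273 -125.01373341] force dock [ 0.12156413 -7.54843321]
```

```bash
python3 -m crank '[[[0.1,0,0],[0,0,0],1],[[0.15,0,0],[0,0,0],1],[[0.15,0,0],[0,0,0],1],[[0.15,0,0],[0,0,0],1],[[0.1,0,0],[0,0,0],1]]'
python3 - <<'E'
from h import *
s=bot.state();p=bot.camera_params("wrist")
print(s["force"],s["ft_torque"],s["eef_pos"],s["tcp_rot"])
E
```

```text
t: 14.32
eef_pos: [539.3, -4.0, 77.2]
tcp_rot: [-3.141, 0.003, 1.42]
force: [-2.6, -7.5, 7.2]
finger_gap: 0.153
gripper_force: 61.9
[-2.57154592 -7.54380913  7.22872854] [-1.03653705  0.03601196 -0.10444926] [539.32288908  -3.95768271  77.18847231] [-3.14124149e+00  3.03145340e-03  1.42018279e+00]
```

Still free of lateral force. About 86 mm to go; do 60, then creep.

```bash
python3 -m crank '[[[0.1,0,0],[0,0,0],1],[[0.15,0,0],[0,0,0],1],[[0.15,0,0],[0,0,0],1],[[0.15,0,0],[0,0,0],1],[[0.15,0,0],[0,0,0],1]]'
python3 -m crank '[[[0.15,0,0],[0,0,0],1],[[0.1,0,0],[0,0,0],1],[[0.06,0,0],[0,0,0],1],[[0.06,0,0],[0,0,0],1],[[0.04,0,0],[0,0,0],1]]'
python3 - <<'E'
from h import *
s=bot.state();c=np.array([554,81]);th=np.radians(-8.7);R=np.array([[np.cos(th),-np.sin(th)],[np.sin(th),np.cos(th)]])
print("in dock",R.T@(s["eef_pos"][:2]-c), "force dock",R.T@s["force"][:2],s["ft_torque"])
E
```

```text
t: 14.95
eef_pos: [545.5, 37.4, 77.2]
tcp_rot: [-3.141, 0.003, 1.42]
force: [-1.9, -8.3, 8.5]
finger_gap: 0.152
gripper_force: 61.9
t: 15.58
eef_pos: [549.1, 61.5, 77.2]
tcp_rot: [-3.141, 0.003, 1.42]
force: [-2.1, -7.8, 7.6]
finger_gap: 0.153
gripper_force: 62.0
in dock [ -1.92089416 -19.99641542] force dock [-0.94487467 -8.00870805] [-1.12249038  0.06668056 -0.12764199]
```

Creep until the stop shows in the force.

```bash
for k in 1; do python3 -m crank '[[[0.05,0,0],[0,0,0],1],[[0.05,0,0],[0,0,0],1],[[0.05,0,0],[0,0,0],1],[[0.04,0,0],[0,0,0],1],[[0.03,0,0],[0,0,0],1]]'; done
python3 -m crank '[[[0.02,0,0],[0,0,0],1],[[0.02,0,0],[0,0,0],1],[[0.02,0,0],[0,0,0],1],[[0.02,0,0],[0,0,0],1],[[0.02,0,0],[0,0,0],1]]'
```

```text
t: 16.2
eef_pos: [551.0, 74.5, 77.2]
tcp_rot: [-3.141, 0.003, 1.42]
force: [-1.7, -8.1, 8.0]
finger_gap: 0.154
gripper_force: 62.0
t: 16.82
eef_pos: [551.9, 79.9, 77.4]
tcp_rot: [-3.141, 0.004, 1.42]
force: [-2.6, -9.9, 9.5]
finger_gap: 0.152
gripper_force: 62.2
```

```bash
python3 -m crank '[[[0.02,0,0],[0,0,0],1],[[0.01,0,0],[0,0,0],1],[[0.01,0,0],[0,0,0],1],[[0.01,0,0],[0,0,0],1],[[0.01,0,0],[0,0,0],1]]'
```

```text
t: 17.45
eef_pos: [552.3, 80.6, 78.0]
tcp_rot: [-3.141, 0.01, 1.42]
force: [-3.8, -16.1, 12.7]
finger_gap: 0.154
gripper_force: 62.6
```

```bash
python3 -m crank '[[[0.01,0,0],[0,0,0],1],[[0,0,0],[0,0,0],1],[[0,0,0],[0,0,0],0.8],[[0,0,0],[0,0,0],0.5],[[0,0,0],[0,0,0],0]]'
python3 -m crank '[[[0,0,0],[0,0,0],0],[[0,0,0],[0,0,0],0],[[0,0,-0.2],[0,0,0],0],[[0,0,-0.6],[0,0,0],0],[[0,0,-0.8],[0,0,0],0]]'
python3 -m crank '[[[-0.1,0,-0.5],[0,0,0],0],[[-0.2,0,-0.3],[0,0,0],0],[[-0.2,0,0],[0,0,0],0],[[0,0,0],[0,0,0],0],[[0,0,0],[0,0,0],0]]'
python3 - <<'E'
from h import *
s=bot.state();p=bot.camera_params("wrist")
w=bot.camera("wrist");t=bot.camera("top");sc=bot.camera("scene")
import pickle;pickle.dump((p,w,t,sc),open("home.pkl","wb"))
o=np.zeros((600,800,3),np.uint8);o[:,:]=0
o[:330,:440]=cv2.resize(w,(440,330));o[:270,440:]=cv2.resize(t[180:270,145:265],(360,270),interpolation=cv2.INTER_CUBIC)
o[330:,:360]=cv2.resize(sc[170:260,145:265],(360,270),interpolation=cv2.INTER_CUBIC)
o[300:,400:]=cv2.resize(w[0:220,150:444],(400,300))
cv2.imwrite("pics/home.png",np.clip(o*1.6,0,255).astype(np.uint8));print(s["eef_pos"])
plan((628.9,-104.2,130),-8.7,10,0)
E
```

```text
t: 18.08
eef_pos: [552.3, 86.8, 75.3]
tcp_rot: [-3.139, -0.001, 1.422]
force: [-0.0, 1.2, -0.6]
finger_gap: 0.617
gripper_force: 0.0
t: 18.7
eef_pos: [552.6, 85.8, 173.0]
tcp_rot: [-3.139, 0.0, 1.421]
force: [0.9, -1.1, -0.5]
finger_gap: 1.001
gripper_force: 0.0
t: 19.32
eef_pos: [548.0, 56.1, 218.5]
tcp_rot: [-3.138, 0.0, 1.42]
force: [0.8, 0.5, -1.3]
finger_gap: 1.004
gripper_force: 0.0
[548.03317104  56.11621167 218.50616342]
from [548.4  56.4 219.4] ty -8.6 turn -0.1 [-3.14   0.     1.421]
[[[-0.245,0.173,0.149],[0,0,np.float64(0.001)],0],[[-0.245,0.173,0.149],[0,0,np.float64(0.001)],0],[[-0.245,0.173,0.149],[0,0,np.float64(0.001)],0],[[-0.245,0.173,0.149],[0,0,np.float64(0.001)],0],[[-0.245,0.173,0.149],[0,0,np.float64(0.001)],0]]
[[[-0.245,0.173,0.149],[0,0,np.float64(0.001)],0],[[-0.245,0.173,0.149],[0,0,np.float64(0.001)],0],[[-0.244,0.173,0.149],[0,0,np.float64(0.001)],0],[[-0.244,0.173,0.149],[0,0,np.float64(0.001)],0],[[-0.244,0.173,0.149],[0,0,np.float64(0.001)],0]]
```

View pics/home.png

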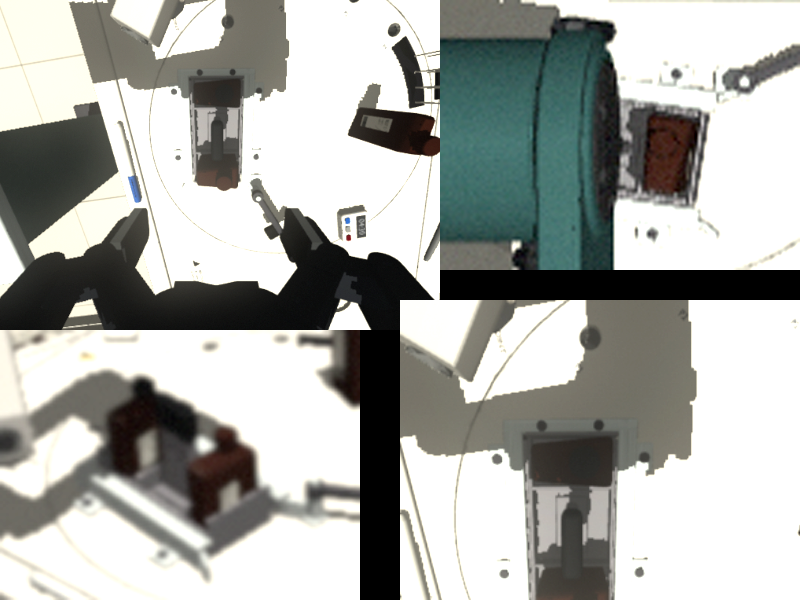

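```bash
python3 -m crank '[[[-0.4,0.3,0],[0,0,0],0],[[-0.5,0.36,0],[0,0,0],0],[[-0.5,0.36,0.2],[0,0,0],0],[[-0.5,0.36,0.5],[0,0,0],0],[[-0.5,0.35,0.5],[0,0,0],0]]'
python3 - <<'E'
from h import *
s=bot.state()
for n in["gate_peg","gate"]:
    bot.camera("wrist") if n=="gate_peg" else 0
    for r in bot.regions_of("wrist",n)[:2]:
        ys,xs=np.nonzero(r["region"]);k=ys>=ys.max()-6;print(n,r["conf"],r["pixel"],"low end",xs[k].mean(),ys.max(),at("wrist",(xs[k].mean(),ys.max()-5),92))
print(proj("wrist",(628.9,-104.2,92)))
plan((628.9,-104.2,60),-8.7,5,0)
E
```

```text
t: 20.1
eef_pos: [630.6, -102.4, 147.6]
tcp_rot: [3.141, -0.0, 1.421]
force: [-0.3, 0.2, -0.3]
finger_gap: 0.998
gripper_force: 0.0
gate_peg 0.78 [253.8, 188.9] low end 278.0232558139535 236 [ 630.23621421 -103.72583416   92.        ]
gate_peg 0.64 [213.2, 93.2] low end 277.5 237 [ 629.76172302 -104.41027734   92.        ]
gate 0.88 [253.3, 190.9] low end 277.42857142857144 236 [ 630.23276129 -102.87185191   92.        ]
gate 0.3 [149.4, 22.7] low end 148.156652360515 99 [565.09339948  -1.42328329  92.        ]
[275.85012445 232.99685103]
from [ 628.7 -102.5  144.7] ty -8.7 turn 0.0 [-3.135e+00 -1.000e-03  1.419e+00]
[[[-0.006,0.001,0.282],[0,0,np.float64(-0.001)],0],[[-0.006,0.001,0.282],[0,0,np.float64(-0.001)],0],[[-0.006,0.001,0.282],[0,0,np.float64(-0.001)],0],[[-0.006,0.001,0.282],[0,0,np.float64(-0.001)],0],[[-0.006,0.001,0.282],[0,0,np.float64(-0.001)],0]]
```

```bash
python3 -m crank '[[[-0.03,0.02,0.3],[0,0,0],0],[[0,0,0.3],[0,0,0],0],[[0,0,0.3],[0,0,0],0],[[0,0,0.3],[0,0,0],0],[[0,0,0.2],[0,0,0],0.3]]'
python3 -m crank '[[[0,0,0],[0,0,0],0.8],[[0,0,0],[0,0,0],1],[[0,0,0],[0,0,0],1],[[0,0,0],[0,0,0],1],[[0,0,0],[0,0,0],1]]'
python3 -c "
from h import *
s=bot.state();e=s['eef_pos']-np.array([600,-27.3,0]);a=np.degrees(np.arctan2(e[1],e[0]))+360;print(s['force'],a,np.hypot(*e[:2]))
arc((600,-27.3),a,171.3,15)"
```

```text
t: 20.88
eef_pos: [630.2, -103.2, 62.6]
tcp_rot: [-3.14, -0.0, 1.421]
force: [0.6, -0.0, 0.1]
finger_gap: 0.818
gripper_force: 0.0
t: 21.5
eef_pos: [631.7, -104.0, 65.9]
tcp_rot: [3.139, 0.0, 1.421]
force: [0.7, -0.5, 4.5]
finger_gap: 0.139
gripper_force: 58.5
[ 0.70885296 -0.47406757  4.4696186 ] 292.46568516521984 82.94639796715443
[-0.074, -0.18, 0]
[-0.063, -0.182, 0]
[-0.036, -0.189, 0]
[-0.009, -0.192, 0]
[0.018, -0.192, 0]
[0.044, -0.187, 0]
[0.07, -0.179, 0]
[0.095, -0.168, 0]
[0.117, -0.153, 0]
[0.138, -0.135, 0]
[0.155, -0.114, 0]
[0.17, -0.091, 0]
[0.181, -0.066, 0]
[0.188, -0.04, 0]
[0.192, -0.013, 0]
[ 631.69631087 -103.95147626] [518.94350128 -14.89661274]
```

```bash
python3 -m crank '[[[-0.07,-0.18,0],[0,0,0],1],[[-0.06,-0.18,0],[0,0,0],1],[[-0.04,-0.19,0],[0,0,0],1],[[-0.01,-0.19,0],[0,0,0],1],[[0.02,-0.19,0],[0,0,0],1]]'
python3 -m crank '[[[0.04,-0.19,0],[0,0,0],1],[[0.07,-0.18,0],[0,0,0],1],[[0.1,-0.17,0],[0,0,0],1],[[0.12,-0.15,0],[0,0,0],1],[[0.14,-0.14,0],[0,0,0],1]]'
python3 -m crank '[[[0.16,-0.11,0],[0,0,0],1],[[0.17,-0.09,0],[0,0,0],1],[[0.18,-0.07,0],[0,0,0],1],[[0.1,-0.02,0],[0,0,0],1],[[0,0,0],[0,0,0],1]]'
python3 -c "
from h import *
s=bot.state();e=s['eef_pos']-np.array([600,-27.3,0]);a=np.degrees(np.arctan2(e[1],e[0]))%360;print(s['force'],a-171.3,np.hypot(*e[:2]))
arc((600,-27.3),a,171.3,5)"
```

```text
t: 22.12
eef_pos: [574.7, -112.0, 65.9]
tcp_rot: [3.136, 0.013, 1.418]
force: [-0.3, -15.2, 3.7]
finger_gap: 0.141
gripper_force: 59.6
t: 22.75
eef_pos: [528.8, -71.1, 65.7]
tcp_rot: [3.14, 0.003, 1.419]
force: [-3.6, -1.5, 6.8]
finger_gap: 0.135
gripper_force: 60.1
t: 23.38
eef_pos: [517.5, -29.2, 65.7]
tcp_rot: [3.141, -0.002, 1.422]
force: [-1.5, 2.1, 6.2]
finger_gap: 0.138
gripper_force: 60.1
[-1.48486311  2.10131381  6.17493687] 10.041766665170684 82.55971139230786
[0.049, 0.002, 0]
[0.048, -0.006, 0]
[0.048, -0.004, 0]
[0.048, -0.002, 0]
[0.048, -0.001, 0]
[517.46292603 -29.23322693] [518.94350128 -14.89661274]
```

Creep shut until the stop resists.

```bash
python3 -m crank '[[[0.05,0,0],[0,0,0],1],[[0.05,0,0],[0,0,0],1],[[0.05,0,0],[0,0,0],1],[[0.04,0,0],[0,0,0],1],[[0.03,0,0],[0,0,0],1]]'
python3 -m crank '[[[0.03,0,0],[0,0,0],1],[[0.02,0,0],[0,0,0],1],[[0.02,0,0],[0,0,0],1],[[0.02,0,0],[0,0,0],1],[[0.02,0,0],[0,0,0],1]]'
```

```text
t: 24.0
eef_pos: [517.7, -16.9, 65.6]
tcp_rot: [-3.138, -0.001, 1.421]
force: [-6.8, -0.3, 10.9]
finger_gap: 0.138
gripper_force: 60.5
t: 24.62
eef_pos: [518.3, -12.5, 65.6]
tcp_rot: [-3.138, 0.004, 1.419]
force: [-8.4, -6.7, 10.9]
finger_gap: 0.143
gripper_force: 60.6
```

```bash
python3 -m crank '[[[0.02,0,0],[0,0,0],1],[[0.02,0,0],[0,0,0],1],[[0.02,0,0],[0,0,0],1],[[0.02,0,0],[0,0,0],1],[[0,0,0],[0,0,0],1]]'
```

```text
t: 25.25
eef_pos: [518.4, -11.6, 65.5]
tcp_rot: [-3.137, 0.012, 1.421]
force: [-10.2, -14.9, 10.1]
finger_gap: 0.144
gripper_force: 60.6
```

```bash
python3 -m crank '[[[0,0,0],[0,0,0],0.8],[[0,0,0],[0,0,0],0.4],[[0,0,0],[0,0,0],0],[[0,0,0],[0,0,0],0],[[0,0,0],[0,0,0],0]]'
python3 -m crank '[[[0,0,-0.3],[0,0,0],0],[[0,0,-0.6],[0,0,0],0],[[0,0,-0.8],[0,0,0],0],[[0,0,-0.8],[0,0,0],0],[[-0.3,0,-0.3],[0,0,0],0]]'
python3 -m crank '[[[-0.5,0,0],[0,0,0],0],[[-0.5,0,0],[0,0,0],0],[[-0.4,0,0],[0,0,0],0],[[0,0,0],[0,0,0],0],[[0,0,0],[0,0,0],0]]'
python3 - <<'E'
from h import *
import pickle
w=bot.camera("wrist");p=bot.camera_params("wrist");t=bot.camera("top")
cv2.imwrite("pics/end_w.png",w);cv2.imwrite("pics/end_t.png",t)
for c in("wrist","top"):
  for n,z in(("gate_peg",60),("gate",60),("tray_handle",90),("bottle_a",50),("dock",20),("petri_dish",14),("timer",18),("tall_bottle",100),("marker_pen",14)):
    for r in bot.regions_of(c,n)[:2]:print(c,n,round(r["conf"],2),np.round(r["pixel"]),at(c,r["pixel"],z).round(0))
X=lambda x,y,z:[*(np.array([600,-27.3])+np.array([x,y])),z]
# gate: dark peg top near expected shut place
print("peg top expected px",proj("wrist",(518.4,-11.6,92)),proj("top",(518.4,-11.6,92)))
g=cv2.cvtColor(w,cv2.COLOR_BGR2GRAY);u,v=proj("wrist",(518.4,-11.6,92)).astype(int);print(g[v-16:v+20:3,u-24:u+26:3])
E
```

```text
t: 25.88
eef_pos: [521.2, -6.1, 64.4]
tcp_rot: [-3.141, -0.0, 1.421]
force: [-0.0, 0.2, -0.1]
finger_gap: 0.996
gripper_force: 0.0
t: 26.5
eef_pos: [520.1, -24.1, 238.0]
tcp_rot: [3.133, -0.0, 1.423]
force: [-0.4, 0.1, 0.3]
finger_gap: 1.002
gripper_force: 0.0
t: 27.12
eef_pos: [505.6, -107.1, 232.2]
tcp_rot: [-3.141, -0.001, 1.42]
force: [0.2, 0.4, -0.2]
finger_gap: 0.999
gripper_force: 0.0
wrist gate_peg 0.7 [297. 104.] [542. -21.  60.]
wrist gate_peg 0.54 [286.  20.] [541.  53.  60.]
wrist gate 0.67 [297. 101.] [542. -19.  60.]
wrist tray_handle 0.92 [289.  22.] [541.  43.  90.]
wrist tray_handle 0.63 [297.  49.] [545.  21.  90.]
wrist bottle_a 0.63 [248. 326.] [ 443. -284.   50.]
wrist bottle_a 0.62 [295.  49.] [547.  29.  50.]
wrist dock 0.95 [328.  62.] [584.  17.  20.]
wrist petri_dish 0.72 [454. 276.] [ 730. -275.   14.]
wrist timer 0.92 [483. 162.] [ 758. -120.   18.]
wrist timer 0.17 [299. 100.] [548. -17.  18.]
wrist tall_bottle 0.7 [501.   9.] [709.  23. 100.]
wrist tall_bottle 0.22 [295. 102.] [537. -21. 100.]
wrist marker_pen 0.66 [164.  61.] [407.  46.  14.]
top gate_p
[... 785 characters left out ...]
104  57  64  63  63  62  63  62  26  24  22  22  23  21  42]
 [ 61  52  63  65  64  63  63  63  63  62  25  24  24  23  24  23  26]
 [ 63  56  65  66  64  64  64  64  64  63  26  25  25  25  24  25  27]
 [ 56  66  67  66  65  65  65  64  59  62  28  27  26  27  26  27  29]
 [ 56  67  67  66  66  66  65  33  30  28  28  27  28  29  27  27  31]
 [ 66  68  67  66  67 116  47  31  31  30  30  30  30  28  29  29  43]
 [ 69  68  68  67  68 117  39  33  32  32  31  33  36  35  35  35  34]
 [ 69  69  68  67  67  67  51  34  33  33  32  37  36  36  36  36  36]
 [ 69  70  69  69  68  69  68  36  34  33  35  37  36  36  37  36  36]
 [ 70  71  70  68  69  69  69  68  51  54  68  68 173 149  68  68  66]]
```

Run:
```python
from h import *
p=bot.camera_params("wrist");w=bot.camera("wrist");g=cv2.cvtColor(w,cv2.COLOR_BGR2GRAY)
print(p["t"],bot.camera_params("wrist")["t"])
r=bot.regions_of("wrist","gate")[0];R=r["region"]
ys,xs=np.nonzero(R);print(xs.min(),xs.max(),ys.min(),ys.max())
u0,u1,v0,v1=250,370,70,125
for v in range(v0,v1,3):print(v,"".join("#" if R[v,u] else ("+" if g[v,u]<45 else ".") for u in range(u0,u1,2)))
for n,q in (("peg",(518.4,-11.6,92)),("pegbase",(518.4,-11.6,37)),("hinge",(600,-27.3,37))):print(n,proj("wrist",q,p))
```

```text
[-516.58607218  -68.08430371  371.23706548] [-516.58608557  -68.084315    371.23682315]
265 357 81 110
70 ....+++++++++++++......+++++++++++++++......................
73 ....++++++++++++++++++++++++++++++++++......................
76 .....+++++++++++++++++++++++++++++++++......................
79 ......+++++++++++++++++++++++++++++++.......................
82 ..............#########.....................................
85 .............##########+....................................
88 .............##########+....................................
91 .............##########+....................................
94 .........##############+........................####........
97 ........################...............###############......
100 ........##############################################......
103 ........##############################################......
106 .........############################################+......
109 ...........###................................######........
112 ............................................................
115 ............................................................
118 ............................................................
121 ............................................................
124 ............................................................
peg [272.25835029  93.82826004]
pegbase [272.64175946  97.77452122]
hinge [350.10870044 100.94362251]
```

Run:
```python
from h import *
h=at("wrist",(351,102),37)
for u,v,z in((325,102.5,37),(300,103,37),(276,102,92)):
    q=at("wrist",(u,v),z);d=q-h;print(q.round(1),np.degrees(np.arctan2(d[1],d[0]))%360,np.hypot(*d[:2]))
# dock axis: stop/rail edges: rail lip edges in this picture
g=cv2.cvtColor(bot.camera("wrist"),cv2.COLOR_BGR2GRAY)
for v in (20,40,60,75):
    e=np.abs(np.diff(g[v,200:400].astype(int)));print(v,[(200+i,int(e[i])) for i in np.nonzero(e>25)[0]])
```

```text
[573.2 -24.8  37. ] 172.33796879354983 27.882903700791935
[546.6 -21.2  37. ] 172.3583117506856 54.714389326595516
[520.7 -18.9  92. ] 173.146930301749 80.77335120531919
20 [(np.int64(254), 58), (np.int64(255), 41), (np.int64(256), 37), (np.int64(260), 33), (np.int64(263), 38), (np.int64(285), 28), (np.int64(357), 82), (np.int64(358), 29)]
40 [(np.int64(251), 39), (np.int64(253), 33), (np.int64(254), 29), (np.int64(354), 81), (np.int64(355), 28)]
60 [(np.int64(349), 74)]
75 [(np.int64(204), 60), (np.int64(206), 47), (np.int64(238), 43), (np.int64(239), 51), (np.int64(348), 79), (np.int64(349), 29), (np.int64(351), 55), (np.int64(352), 50), (np.int64(361), 79), (np.int64(362), 27)]
```

```bash
python3 -m crank '[[[0.1,0,0.5],[0,0,0],1],[[0.15,0,0.6],[0,0,0],1],[[0.15,0,0.6],[0,0,0],1],[[0.15,0,0.6],[0,0,0],1],[[0.1,0,0.45],[0,0,0],1]]'
python3 -m crank '[[[0.1,0,0],[0,0,0],1],[[0.1,0,0],[0,0,0],1],[[0.1,0,0],[0,0,0],1],[[0.07,0,0],[0,0,0],1],[[0,0,0],[0,0,0],1]]'
```

```text
t: 28.9
eef_pos: [511.1, -68.1, 65.7]
tcp_rot: [-3.14, -0.0, 1.421]
force: [-0.1, -0.5, 1.5]
finger_gap: 0.001
gripper_force: 0.0
t: 29.52
eef_pos: [515.5, -46.5, 68.2]
tcp_rot: [3.14, -0.0, 1.421]
force: [0.3, -0.8, 0.5]
finger_gap: 0.001
gripper_force: 0.0
```

```bash
python3 -m crank '[[[0.07,0,0],[0,0,0],1],[[0.05,0,0],[0,0,0],1],[[0.04,0,0],[0,0,0],1],[[0.03,0,0],[0,0,0],1],[[0.02,0,0],[0,0,0],1]]'
python3 -m crank '[[[0.02,0,0],[0,0,0],1],[[0.02,0,0],[0,0,0],1],[[0.02,0,0],[0,0,0],1],[[0.02,0,0],[0,0,0],1],[[0.02,0,0],[0,0,0],1]]'
```

```text
t: 30.15
eef_pos: [516.9, -34.4, 67.5]
tcp_rot: [-3.142, 0.001, 1.421]
force: [-0.3, -2.2, -0.4]
finger_gap: 0.001
gripper_force: 1.1
t: 30.78
eef_pos: [517.0, -34.0, 67.6]
tcp_rot: [-3.141, 0.012, 1.42]
force: [-2.8, -16.8, 0.5]
finger_gap: -0.003
gripper_force: 8.9
```

```bash
python3 -m crank '[[[-0.3,0,0],[0,0,0],1],[[-0.4,0,0],[0,0,0],1],[[-0.3,0,-0.4],[0,0,0],1],[[0,0,-0.7],[0,0,0],1],[[0,0,-0.7],[0,0,0],1]]'
python3 -m crank '[[[0,0,-0.5],[0,0,0],1],[[0,0,0],[0,0,0],1],[[0,0,0],[0,0,0],1],[[0,0,0],[0,0,0],1],[[0,0,0],[0,0,0],1]]'
python3 - <<'E'
from h import *
bot.camera("wrist")
r=bot.regions_of("wrist","gate")[0]["region"];ys,xs=np.nonzero(r)
h=at("wrist",(xs.max()-8,ys[xs>xs.max()-12].mean()),37);q=at("wrist",(xs.min()+10,ys[xs<xs.min()+14].mean()),92);d=q-h;print(h,q,np.degrees(np.arctan2(d[1],d[0]))%360)
print(bot.finish_job())
E
```

```text
t: 31.4
eef_pos: [508.6, -87.6, 176.3]
tcp_rot: [-3.141, -0.002, 1.42]
force: [0.7, -0.3, 1.2]
finger_gap: 0.003
gripper_force: 0.0
t: 32.02
eef_pos: [508.3, -87.4, 204.0]
tcp_rot: [-3.139, -0.001, 1.421]
force: [-0.2, -0.2, -0.0]
finger_gap: 0.001
gripper_force: 0.0
[598.95623171 -28.11335453  37.        ] [519.70534855 -15.50333461  92.        ] 170.9591599307058
the job is handed in; nothing more can be done
None
```

I handed the job in at about 32 s: the tray is in the dock against its end stop and the retaining arm is shut behind it, with both bottles upright when I last viewed a picture, before the arm was shut, and nothing else on the deck touched; no verdict was returned.

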